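# Catch and close the clean-out cap

## Robot

A 6-joint arm with a two-finger parallel gripper is mounted at the origin on the work surface. World frame = base frame: x ahead of the robot, y to its left, z up, the work surface at z = 0. Lengths are in m, angles in degrees, forces in N, time in s.
With the tool pointing down it reaches from about 0.325 to 0.85 m from the base axis. Payload 15.5 kg.
Tool frame: the origin (TCP) lies at the very end of the fingers, on their centre line; the grasp point (between the pads) lies arm.grip_depth behind it (arm.grip_depth is the distance from the TCP to the grasp point, in m); z points along the fingers, y is the direction in which the jaws open and shut (so a half turn about z gives the same grasp; the last joint's range is limited). The gripper opens to 91 mm and grips with 3 to 60 N. Pads are 32 mm wide; open, the fingers measure 118 mm over their backs; the gripper's body (76 mm by 178 mm) begins 60 mm behind the grasp point.
Start: joints at [61.049, 28.281, 77.091, -0, 74.628, -5.472], TCP at [0.249, 0.573, 0.214] pointing down, gripper open.
Joint ranges: [-166.48, 166.48], [-47.26, 123.95], [12.59, 153.08], [-70.14, 250.14], [6.76, 159.57], [-176.63, 176.63]. Speed limits (degrees/s): [108.29, 108.29, 147.25, 172.46, 172.46, 172.46].

## Interface

Orientations are given as a 3x3 rotation matrix whose columns are the frame's x, y, z axes.
In Python, from rig import arm gives the robot as it stands. Calls block until the motion is done:
- arm.move_to(position, orientation): joint-space move of the TCP to a pose.
- arm.move_l(position, orientation=None, feed=0.15): straight line of the TCP; orientation=None keeps the orientation; feed is the mean speed in m/s.
- arm.move_joints(angles): joint-space move.
- arm.grip(opening): finger opening in m; the grip force is fixed at half the most; returns when the fingers have stopped.
- arm.sleep(seconds).
- arm.solve_ik(position, orientation): joint angles nearest the present ones, or None.
- arm.snapshot(name): name is "side" or "top"; returns the picture (400x640x3 uint8, red, green, blue); there is no depth.
- arm.get_calibration(name): a dict with "intrinsics" (3x3 intrinsics, pixels), "cam_to_world" (4x4, takes a point from camera to world coordinates). Camera axes: x right, y down, z forward; pixel columns grow to the right and rows downward; lengths in m; the calibration is good to about 2 mm. A picture is of the moment at which its call begins. get_calibration takes no time and is no camera call.
A pose or a line that the arm cannot do raises arm.Unreachable and nothing moves.
- arm.sign_off(): hands the job in, once; it reports no verdict.
Readings, each from a call of its own:
- arm.current_t(): time.
- arm.current_joint_positions(): joint angles.
- arm.current_dq(): joint speeds.
- arm.current_tau(): joint torques, N m.
- arm.current_ee_pos(): TCP position.
- arm.current_tool_rot(): TCP orientation.
- arm.current_force(): force on the tool from outside, world axes, zero at the start.
- arm.current_torque(): the same for the moment, N m.
- arm.current_width(): finger opening in m.
Only numpy, scipy, OpenCV 4.12 (cv2) and the standard library are available. Lean on these libraries where they do the work, as an engineer would, in place of code of your own. Each camera call takes 0.05 s, during which the arm holds its last target.

## Task

The blue screw cap on the white clean-out fitting has been set down with its thread not caught: its ears sit on top of the collar's thread segments. Without lifting it off, turn it backwards (anticlockwise seen from above) until it drops into the thread, then screw it down clockwise to its stop and let go. Leave the other stock on the bench where it is.

Things in the scene. Friction and masses are not known exactly. Their poses are not given: they have to be found in the camera images.
- fitting: Fixed fitting: grey foot 170 x 150 x 12 mm (long along x), white collar 122 mm across upon it, rim 90 mm above the bench. Origin under its centre, z up. In the collar three grey thread segments, tops level with the rim, three gaps between them, and a black stop tooth, 8 mm above the rim, 42-61 mm from the axis, at each segment's clockwise end. Yellow marks at +x and -x: the bar's line when home.
- collar (a point): Centre of the collar at rim height, axes as the fitting. Angle below = cap's x axis, anticlockwise from this x. Start: 0.2 to 0.8 rad, ears on the segments. Clockwise they only meet the teeth, at 0, still on top. Anticlockwise they clear the segments at 1.26 and meet teeth at 1.57 rad; between these the cap, if not held, drops 14 mm by its weight. It has 2 mm side play.
- grip (a point): Point to grip on the loose blue cap, on its axis. Cap: 76 mm hub, on it an upright bar 72 mm long (cap's x), 24 mm thick (y), 50 mm tall, white line along its top. This point is 20 mm below the bar's top, 30 mm above the hub's top, 50 mm above the ears' underside. Its height over collar: 50 mm at start, 36 dropped in, 29 home. z up. 0.17 to 0.38 kg.
- ears (a point): Cap's axis at the underside of its three ears (104 mm across them; each 17 mm wide, 6 mm thick; one along cap's x). Once dropped, turn clockwise: the ears run under the segments, and from angle 0.95 rad to 0 the thread takes the cap 7 mm down, evenly, with 2 to 3 mm up-and-down play, to a hard end stop at 0: fully home, bar in line with the yellow marks. It stays where it is left.
- coupling_a: Bystander: loose white pipe coupling, a ring 60 mm across, 50 mm high, upright. Origin at the centre of its underside.
- coupling_b: Bystander: loose white pipe coupling, a ring 48 mm across, 40 mm high, upright. Origin at the centre of its underside.
- end_cap: Bystander: loose white plastic end cap, 80 mm across, 46 mm high. Origin at the centre of its underside.
- brush: Bystander: loose paint brush lying flat. Origin on the bench below its middle.
- nipple: Bystander: loose brass pipe nipple, 46 mm across, 65 mm high, upright. Origin at the centre of its underside.
- steel_block: Bystander: loose dark steel block 90 x 60 x 40 mm. Origin at the centre of its underside.
There are look-alikes about, which are no part of the job. Of the things that look like the part that bears grip, the middle-sized one is meant.

How it is judged:
By the outcome, as a careful person would: the job done as asked, in the order asked, and still so for the second after the job is handed in, with the robot touching nothing.
It also fails if it takes over 45 s, if anything falls off the work surface, if the arm or the gripper's body presses on something with over 40 N, if the wrist force passes 120 N, or if a joint passes its speed limit or range.

## Working session

There is one attempt and no reset: what is moved stays moved. The work goes in short steps, each a Python script; the robot and the scene stay as the last script left them, time stands still between calls to the robot, and variables do not carry over. Pictures are saved under pics/ and viewed, and the job is handed in when it is done.

```bash
ls; mkdir -p pics; python3 - <<'E'
from rig import arm
import cv2
for n in("side","top"):
    im=arm.snapshot(n); cv2.imwrite(f"pics/{n}0.png",im[:,:,::-1])
    c=arm.get_calibration(n); print(n,c["intrinsics"],c["cam_to_world"])
print(arm.grip_depth,arm.current_t(),arm.current_tool_rot(),arm.current_width())
E
```

```text
pics
side [[511.39710987   0.         323.5501774 ]
 [  0.         511.39710987 201.99101385]
 [  0.           0.           1.        ]] [[ 0.95316788 -0.15764     0.25810973  0.22261837]
 [-0.30214712 -0.4586707   0.8356604  -1.00392674]
 [-0.01334613 -0.87451176 -0.48482065  0.72034553]
 [ 0.          0.          0.          1.        ]]
top [[457.72542386   0.         319.00273077]
 [  0.         457.72542386 198.72750687]
 [  0.           0.           1.        ]] [[-0.00857148 -0.99109308  0.1328948   0.36335881]
 [-0.99976713  0.01112588  0.01849054 -0.01698746]
 [-0.01980442 -0.13270536 -0.99095765  1.42400924]
 [ 0.          0.          0.          1.        ]]
0.0188 0.1 [[-9.17215926e-01  3.98390118e-01 -5.09482947e-04]
 [ 3.98390436e-01  9.17215408e-01 -9.77762463e-04]
 [ 7.77747058e-05 -1.09979244e-03 -9.99999392e-01]] 0.09127103738099648
```

View pics/side0.png

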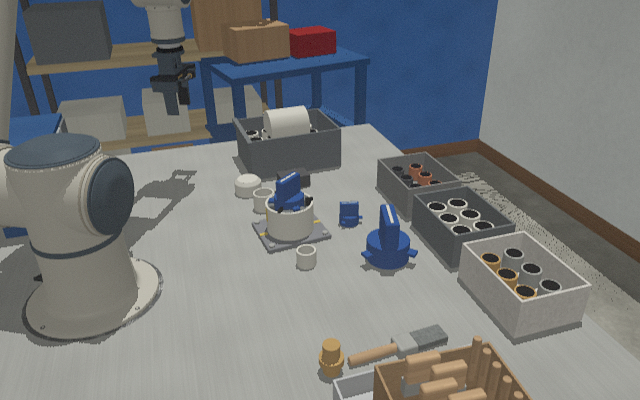

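View pics/top0.png

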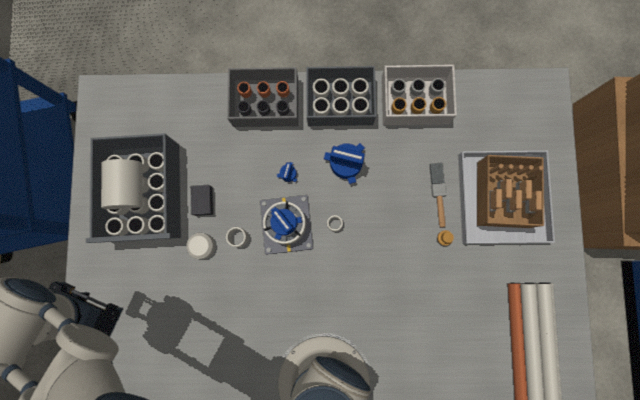

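The fitting with the middle-sized cap is at about (286,223) in the top view and (290,215) in the side view. The larger cap (347,160) and smaller cap (288,172) are look-alikes. I'll zoom in.

```bash
python3 - <<'E'
import cv2,numpy as np
a=cv2.imread("pics/top0.png")[185:260,245:330]; b=cv2.imread("pics/side0.png")[160:255,240:340]
cv2.imwrite("pics/topz.png",cv2.resize(a,None,fx=8,fy=8,interpolation=cv2.INTER_CUBIC))
cv2.imwrite("pics/sidez.png",cv2.resize(b,None,fx=6,fy=6,interpolation=cv2.INTER_CUBIC))
E
```

```text
(no output)
```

View pics/topz.png

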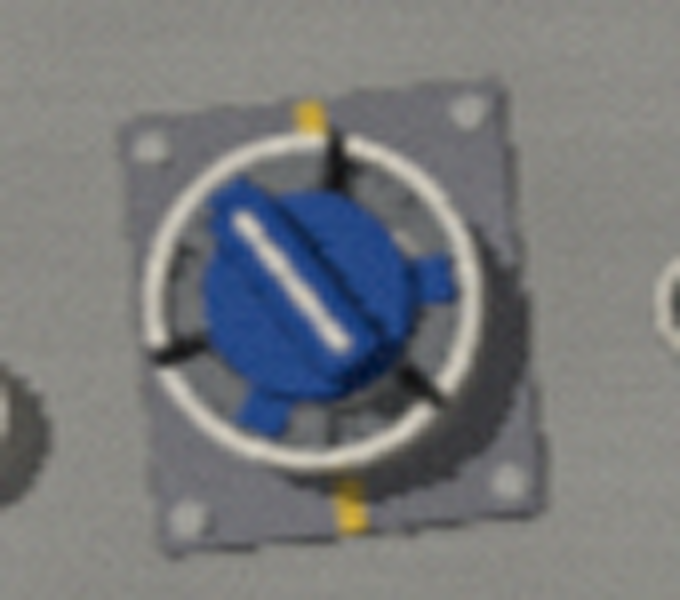

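View pics/sidez.png

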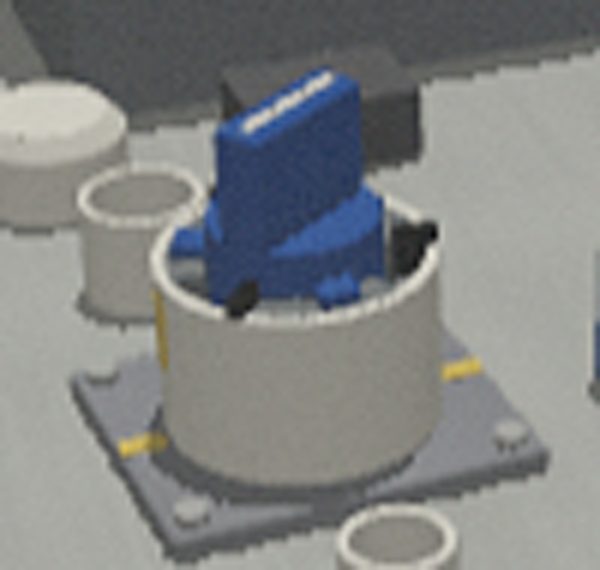

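```bash
cat > h.py <<'E'
from rig import arm
import numpy as np,cv2
def ray(n,uv,z):
    c=arm.get_calibration(n);K=c["intrinsics"];T=c["cam_to_world"]
    d=T[:3,:3]@np.linalg.solve(K,[uv[0],uv[1],1]);o=T[:3,3]
    return (o+d*(z-o[2])/d[2])
def proj(n,p):
    c=arm.get_calibration(n);T=np.linalg.inv(c["cam_to_world"]);q=T[:3,:3]@np.asarray(p)+T[:3,3];q=c["intrinsics"]@q
    return q[:2]/q[2]
E
python3 - <<'E'
from h import *
def tz(u,v,z): return ray("top",(245+(u+.5)/8-.5,185+(v+.5)/8-.5),z)
def sz(u,v,z): return ray("side",(240+(u+.5)/6-.5,160+(v+.5)/6-.5),z)
print("rim",tz(312,301,.09)); print("rimw",tz(142,301,.09)-tz(483,301,.09),tz(312,130,.09)-tz(312,472,.09))
f=[tz(*p,.012) for p in((120,125),(500,80),(548,512),(168,553))]
print("foot",np.mean(f,0),[np.linalg.norm(f[i]-f[i-1]) for i in range(4)])
dx=(f[0]+f[1]-f[2]-f[3]); print("ang foot",np.arctan2(dx[1],dx[0]))
y=[tz(311,117,.012),tz(351,510,.012)];d=y[0]-y[1];print("marks",np.mean(y,0),np.arctan2(d[1],d[0]))
b=[tz(238,212,.16),tz(343,348,.16)];d=b[0]-b[1];print("bar",np.mean(b,0),np.linalg.norm(d),np.arctan2(d[1],d[0]))
b=[sz(331,76,.16),sz(246,128,.16)];d=b[0]-b[1];print("bar side",np.mean(b,0),np.linalg.norm(d),np.arctan2(d[1],d[0]))
f=[sz(*p,.012) for p in((72,380),(165,548),(548,458))];print(f); print("foot side",(f[0]+f[2])/2)
y=[sz(480,367,.012),sz(122,447,.012)];d=y[0]-y[1];print("marks side",np.mean(y,0),np.arctan2(d[1],d[0]))
y=[sz(155,255,.09),sz(440,255,.09)];print(y)
E
```

```text
rim [0.47418175 0.1121914  0.09      ]
rimw [0.001274   0.12490779 0.        ] [0.12533363 0.0002157  0.        ]
foot [0.47483984 0.11130266 0.012     ] [np.float64(0.16710573661643832), np.float64(0.1492401217170121), np.float64(0.16854055807447435), np.float64(0.1467301639383132)]
ang foot 0.1119299182241813
marks [0.47629349 0.11243043 0.012     ] 0.102339226183971
bar [0.47580674 0.11294481 0.16      ] 0.06010509814174699 0.6546810283452549
bar side [0.47624485 0.11550412 0.16      ] 0.057854028352498955 0.6709365305808228
[array([0.38310282, 0.16964162, 0.012     ]), array([0.39474448, 0.02688928, 0.012     ]), array([0.56357512, 0.04077207, 0.012     ])]
foot side [0.47333897 0.10520685 0.012     ]
marks side [0.47579763 0.11473512 0.012     ] 0.08323954925166918
[array([0.4178378 , 0.13029616, 0.09      ]), array([0.53247409, 0.09089826, 0.09      ])]
```

```bash
cat >> h.py <<'E'
C=np.array([0.4755,0.1125]);YAW=0.105
def R(a):  # bar fitting angle a -> tool down, jaw y = bar-90deg
    y=a+YAW-np.pi/2; Y=np.array([np.cos(y),np.sin(y),0]);Z=np.array([0,0,-1.]);X=np.cross(Y,Z)
    return np.column_stack([X,Y,Z])
def P(h,c=C): return np.array([c[0],c[1],0.09+h-arm.grip_depth])
def st(s=""):
    r=arm.current_tool_rot(); a=np.arctan2(r[1,1],r[0,1])+np.pi/2-YAW
    print(s,"t%.2f"%arm.current_t(),"p",np.round(arm.current_ee_pos(),4),"a%.3f"%a,"F",np.round(arm.current_force(),1),"M",np.round(arm.current_torque(),2),"w%.4f"%arm.current_width())
E
python3 - <<'E'
from h import *
p=arm.current_ee_pos()
arm.move_l(p+np.array([0,0,.1]),feed=.25);st()
for a in(1.5,.55,-.1): print(a,arm.solve_ik(P(.05),R(a)))
arm.move_to(P(.15),R(.555));st()
arm.move_l(P(.05),feed=.1);st("down")
E
```

```text
t0.65 p [0.2488 0.5729 0.3137] a2.627 F [-1.2 -0.3 -0.6] M [-0.01 -0.04 -0.  ] w0.0912
1.5 [ 6.30495516e+00  2.46211230e+01  1.02325912e+02 -2.54444375e-14
  5.30529649e+01  4.34522904e+00]
0.55 [ 6.30495516e+00  2.46211230e+01  1.02325912e+02 -2.54444375e-14
  5.30529649e+01  5.87762196e+01]
-0.1 [ 6.30495516e+00  2.46211230e+01  1.02325912e+02 -2.54444375e-14
  5.30529649e+01  9.60184763e+01]
 t2.54 p [0.4756 0.1132 0.2213] a0.557 F [-0.6  0.1  0.5] M [-0.11  0.12  0.02] w0.0913
down t3.69 p [0.4759 0.1126 0.1217] a0.555 F [ 0.3 -0.1 -0.1] M [-0.06  0.13 -0.02] w0.0915
```

```bash
python3 - <<'E'
from h import *
arm.grip(0.02);st("grip")
cv2.imwrite("pics/s1.png",cv2.resize(arm.snapshot("side")[120:260,220:380,::-1],None,fx=5,fy=5,interpolation=cv2.INTER_CUBIC))
E
```

```text
grip t4.72 p [0.4755 0.1125 0.1212] a0.555 F [-0.7  0.2 -0.1] M [-0.1   0.15 -0.  ] w0.0240
```

View pics/s1.png

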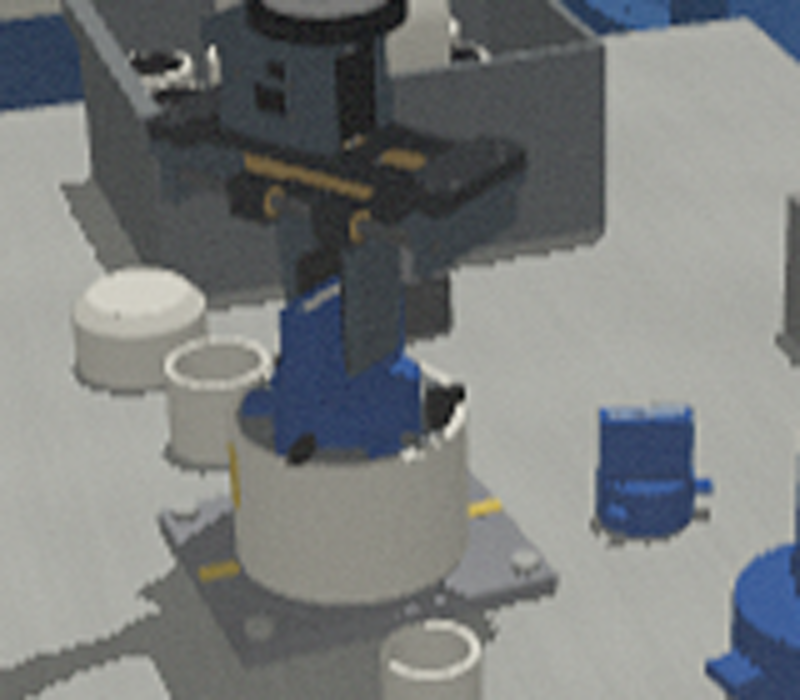

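The jaws hold the bar at 24.0 mm with almost no side force. Next I'll turn it anticlockwise.

```bash
python3 - <<'E'
from h import *
for a in np.linspace(.555,1.41,7)[1:]:
    arm.move_to(P(.05),R(a));st()
    if np.linalg.norm(arm.current_force())>30 or abs(arm.current_torque()[2])>3: print("STOP");break
cv2.imwrite("pics/s2.png",cv2.resize(arm.snapshot("side")[120:260,220:380,::-1],None,fx=5,fy=5,interpolation=cv2.INTER_CUBIC))
E
```

```text
t5.04 p [0.4755 0.1125 0.1212] a0.694 F [ 0.5 -1.  -1.1] M [-0.11  0.14 -0.02] w0.0239
 t5.31 p [0.4755 0.1125 0.1212] a0.834 F [-0.4  1.1 -0.2] M [-0.12  0.1   0.07] w0.0235
 t5.58 p [0.4755 0.1125 0.1212] a0.975 F [ 0.4  0.2 -0.9] M [-0.11  0.06  0.07] w0.0239
 t5.84 p [0.4755 0.1125 0.1212] a1.117 F [-0.3 -0.5 -0.5] M [-0.14  0.1   0.05] w0.0239
 t6.11 p [0.4754 0.1125 0.1211] a1.259 F [ 0.2  0.9 -1.4] M [-0.02  0.14  0.01] w0.0237
 t6.38 p [0.4754 0.1125 0.1211] a1.402 F [-0.5  0.8 -2.2] M [-0.06  0.07 -0.01] w0.0240
```

View pics/s2.png

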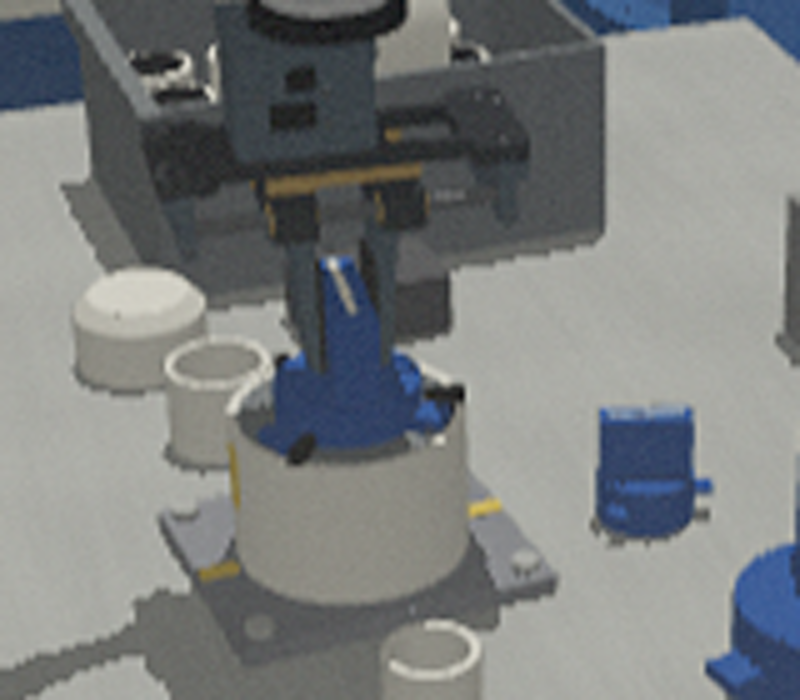

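The bar turned with the gripper, and the gripper now carries the cap's weight (Fz about -2 N). I'll release it.

```bash
python3 - <<'E'
from h import *
arm.grip(0.045);arm.sleep(.4);st()
cv2.imwrite("pics/s3.png",cv2.resize(arm.snapshot("side")[120:260,220:380,::-1],None,fx=5,fy=5,interpolation=cv2.INTER_CUBIC))
E
```

```text
t7.35 p [0.4755 0.1125 0.1212] a1.410 F [-0.7  0.3 -0.6] M [-0.12  0.07  0.  ] w0.0450
```

View pics/s3.png

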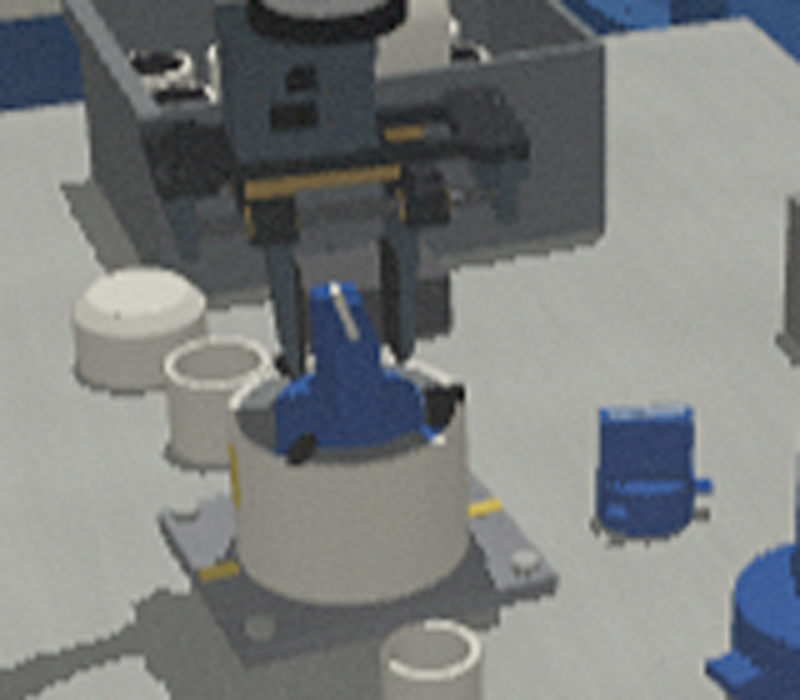

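The bar top fell about 5 px (roughly 14 mm), so the cap has dropped in. I'll regrip 14 mm lower and screw it down while watching the forces.

```bash
python3 - <<'E'
from h import *
arm.move_l(P(.036),R(1.41),feed=.05);st()
arm.grip(0.02);st("grip")
def h(a): return .036-.007*np.clip((.95-a)/.95,0,1)
for a in np.arange(1.3,.05,-.1):
    arm.move_to(P(h(a)),R(a));st()
    if np.linalg.norm(arm.current_force())>35 or abs(arm.current_torque()[2])>3: print("STOP");break
E
```

```text
t7.83 p [0.4752 0.1125 0.1068] a1.410 F [-0.2 -0.5  0.3] M [-0.11  0.06  0.02] w0.0453
grip t8.28 p [0.4756 0.1125 0.1073] a1.410 F [-0.  -0.3  2.1] M [-0.09  0.09  0.03] w0.0241
 t8.53 p [0.4756 0.1125 0.1073] a1.303 F [-0.6 -0.6  3.3] M [-0.07  0.1  -0.1 ] w0.0240
 t8.78 p [0.4756 0.1125 0.1073] a1.205 F [-1.  -0.1  4.5] M [-0.07  0.09 -0.18] w0.0241
 t9.03 p [0.4755 0.1125 0.1073] a1.105 F [0.2 1.4 5. ] M [-0.05  0.15 -0.19] w0.0239
 t9.28 p [0.4752 0.1125 0.107 ] a1.006 F [-0.  -0.  -0.4] M [-0.01  0.13 -0.05] w0.0241
 t9.53 p [0.4752 0.1125 0.1066] a0.906 F [ 0.3 -0.1 -2.6] M [-0.08  0.09  0.01] w0.0240
 t9.78 p [0.4754 0.1125 0.106 ] a0.806 F [-0.7  0.5 -3. ] M [-0.09  0.05  0.04] w0.0242
 t10.03 p [0.4754 0.1125 0.1053] a0.706 F [-0.2  0.1 -2.6] M [-0.1   0.07  0.05] w0.0237
 t10.28 p [0.4755 0.1125 0.1046] a0.606 F [-0.8  0.3 -2.6] M [-0.07  0.1   0.03] w0.0239
 t10.53 p [0.4755 0.1125 0.1039] a0.506 F [ 0.3 -0.5 -3.4] M [-0.08  0.15 -0.03] w0.0239
 t10.78 p [0.4755 0.1125 0.1032] a0.406 F [ 0.8  0.9 -2. ] M [-0.03  0.12 -0.01] w0.0239
 t11.03 p [0.4755 0.1125 0.1025] a0.306 F [-0.  -1.  -1.8] M [-0.07  0.15 -0.01] w0.0237
 t11.28 p [0.4755 0.1125 0.1018] a0.206 F [-0.1  0.1 -0.9] M [-0.05  0.14 -0.03] w0.0240
 t11.53 p [0.4755 0.1125 0.101 ] a0.106 F [-0.3 -0.3 -0.5] M [-0.09  0.17 -0.05] w0.0241
```

Everything is running freely. The last stretch goes in small steps until the end stop shows as a moment.

```bash
python3 - <<'E'
from h import *
for a in np.arange(.08,-.13,-.02):
    arm.move_to(P(.036-.007*min(1,(.95-a)/.95)),R(a));arm.sleep(.1);st()
    if np.linalg.norm(arm.current_force())>35 or abs(arm.current_torque()[2])>.8: print("STOP");break
E
```

```text
t11.88 p [0.4756 0.1125 0.1009] a0.082 F [-0.3  0.2 -0. ] M [-0.08  0.11  0.06] w0.0238
 t12.23 p [0.4756 0.1125 0.1007] a0.061 F [0.3 0.1 1.8] M [-0.09  0.13 -0.06] w0.0241
 t12.58 p [0.4755 0.1125 0.1006] a0.040 F [-0.8 -0.4  3.2] M [-0.13  0.21 -0.05] w0.0238
 t12.93 p [0.4755 0.1124 0.1005] a0.021 F [-1.1 -1.3  5. ] M [-0.22  0.38  0.91] w0.0237
STOP
```

```bash
python3 - <<'E'
from h import *
for a in (.01,0.0,-.01):
    arm.move_to(P(.029),R(a));arm.sleep(.15);st()
    if abs(arm.current_torque()[2])>2: print("STOP");break
E
```

```text
t13.33 p [0.4756 0.1124 0.1004] a0.012 F [-1.9 -1.5  7.9] M [-0.26  0.47  1.2 ] w0.0241
 t13.73 p [0.4756 0.1124 0.1004] a0.002 F [-1.  -1.9  7.3] M [-0.27  0.45  1.29] w0.0241
 t14.13 p [0.4757 0.1124 0.1004] a-0.008 F [-0.7 -1.1  7.8] M [-0.29  0.33  1.29] w0.0243
```

The moment levels off at 1.3 Nm while the pads slip, so the end stop is reached. I'll let go, rise and check.

```bash
python3 - <<'E'
from h import *
arm.grip(0.06);arm.sleep(.2);st()
arm.move_l(P(.15),feed=.12);st()
arm.move_to([.36,.40,.36],R(-.008)) if arm.solve_ik([.36,.40,.36],R(-.008)) is not None else print("no")
st()
for n,(r0,r1,c0,c1),s in(("top",(185,260,245,330),8),("side",(150,255,230,350),6)):
    im=arm.snapshot(n)[...,::-1];cv2.imwrite(f"pics/{n}5_full.png",im)
    cv2.imwrite(f"pics/{n}5.png",cv2.resize(im[r0:r1,c0:c1],None,fx=s,fy=s,interpolation=cv2.INTER_CUBIC))
E
```

```text
t15.03 p [0.4755 0.1125 0.1002] a-0.010 F [0.5 0.5 0. ] M [-0.01  0.12  0.03] w0.0599
 t16.19 p [0.4751 0.1125 0.2206] a-0.010 F [-0.2 -0.2  0. ] M [-0.05  0.21 -0.05] w0.0600
 t17.48 p [0.3604 0.3991 0.3593] a-0.009 F [-0.5 -0.1 -0.5] M [-0.    0.18  0.01] w0.0600
```

View pics/top5.png

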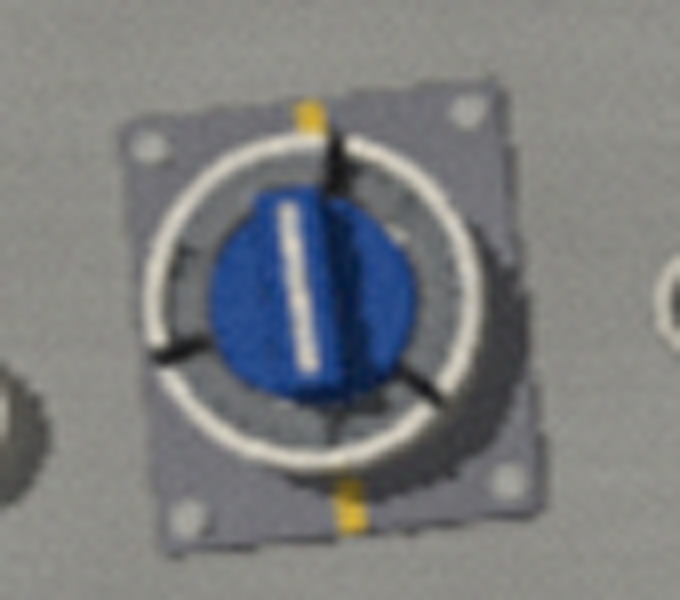

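View pics/side5.png

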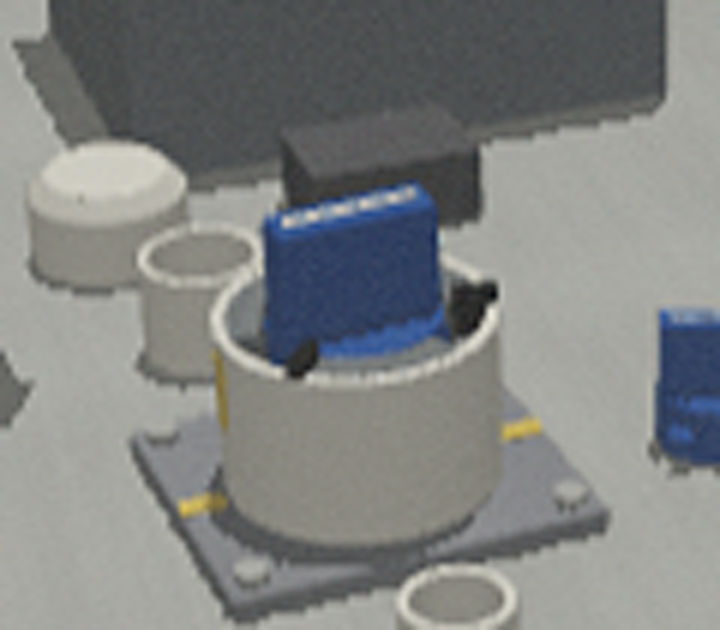

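View pics/top5_full.png

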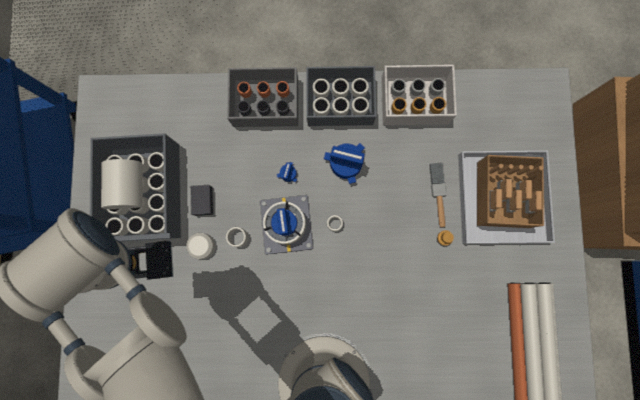

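The bar now lies in line with the yellow marks, with its white line from (288,205) to (308,370) in the zoom. I'll check the angle and height numerically.

```bash
python3 - <<'E'
from h import *
def tz(u,v,z): return ray("top",(245+(u+.5)/8-.5,185+(v+.5)/8-.5),z)
b=[tz(288,205,.139),tz(308,370,.139)];d=b[0]-b[1];print("bar",np.mean(b,0),np.linalg.norm(d),np.arctan2(d[1],d[0])-YAW)
m=np.mean(b,0)
for z in(.139,.146,.16): print(z,(proj("side",[*m[:2],z])-[230,150]+.5)*6)  # expect side line mid ~(350,206)
a=cv2.imread("pics/top0.png").astype(int);c=cv2.imread("pics/top5_full.png").astype(int)
D=(abs(a-c).max(2)>60)[60:280,200:580];D[130:195,50:110]=0;print(D.sum())
E
```

```text
bar [0.4750189  0.11240832 0.139     ] 0.05882100704782765 0.01756822786646807
0.139 [351.03049412 210.83816752]
0.146 [350.23890767 195.84639838]
0.16 [348.64303982 165.62243201]
319
```

```bash
python3 - <<'E'
from h import *
a=cv2.imread("pics/top0.png").astype(int);c=cv2.imread("pics/top5_full.png").astype(int)
D=(abs(a-c).max(2)>60).astype(np.uint8);D[:, :130]=0
n,l,s,_=cv2.connectedComponentsWithStats(D);print([x.tolist() for x in s[1:] if x[4]>15])
E
```

```text
[[272, 208, 11, 12, 63], [285, 211, 5, 8, 18], [297, 218, 4, 5, 17], [281, 222, 9, 10, 51], [276, 234, 5, 5, 20], [130, 243, 43, 37, 1160], [193, 266, 91, 50, 1052], [130, 284, 16, 16, 88], [146, 292, 15, 10, 45], [130, 296, 39, 50, 516], [164, 296, 127, 104, 3761], [143, 303, 8, 8, 23], [238, 302, 8, 10, 23], [213, 306, 12, 10, 27], [225, 311, 14, 6, 27], [228, 317, 84, 48, 974], [181, 334, 5, 8, 18], [334, 352, 10, 4, 18], [316, 357, 9, 5, 22], [324, 359, 23, 24, 171], [184, 363, 19, 37, 140], [308, 372, 17, 10, 86], [354, 388, 14, 12, 52], [130, 394, 19, 6, 73]]
```

Only the cap, the arm and the arm's shadow changed between the pictures.

```bash
python3 - <<'E'
from h import *
arm.sleep(.3);st();arm.sign_off()
E
```

```text
t17.88 p [0.3602 0.3997 0.3599] a-0.009 F [-0.5 -0.4 -0.3] M [-0.09  0.15  0.02] w0.0603
the job is handed in; nothing more can be done
```

The cap is screwed down to its stop and released, and I handed the job in at 17.9 s with the arm clear of everything.

- **What I did:** I gripped the bar and turned it anticlockwise from about 0.56 to 1.41 rad at constant height. I then let go, and the cap dropped in. The side view showed a fall of about 5 px, roughly the 14 mm expected. I regripped 14 mm lower and screwed it clockwise, lowering the gripper 7 mm to follow the thread. At about 0.02 rad the end stop showed as a resisting moment, which levelled off at 1.3 Nm as the pads slipped.
- **Forces:** the highest force I read was about 8 N, well under the limits.
- **Final angle:** the bar reads 0.018 rad from the marks' line. That is within my uncertainty, since my readings of the fitting's own direction ran from 0.083 to 0.112 rad.
- **Final height:** the bar top is at about 141 mm, against 139 mm expected when home. That is within the calibration error and the thread play.
- **Other stock:** comparing the before and after top views, the only other changes were the arm and its shadow. The strip left of column 130, where the arm stood, was left out of that comparison.

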